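Tip a standing block into its papered bay and push it home

TASK

Without picking anything up, push high against the wooden block that stands on end, so that it topples onto the paper-covered side of the glue-up board and comes to rest lying flat between the two side strips, still short of the end stop. Then push it along the board until its far end sits squarely against the stop on that side. Leave the block in the other bay and everything round the board where it is.

Things in the scene. Friction and masses are not known exactly. Their poses are not given: they have to be found in the camera images.
- board: Fixed plywood glue-up board, 150 mm (its x) by 420 mm (its y) and 18 mm thick, lying on the bench. Origin: centre of its underside; z up. Along both long sides runs a strip 6 mm high above the board's top (inner faces at x = +-62 mm). Across each end stands a stop 16 mm high above the board's top (inner faces at y = +-195 mm). The two bays are the +y and the -y half.
- paper: Sheet of white paper, fixed, 108 x 122 mm, no noticeable thickness, lying on the board in the free bay; it marks where the block shall lie. Origin: its centre, on the board's top, on the board's middle line 133.5 mm from the board's centre on the +y or the -y side (it varies). Its axes are parallel to the board's.
- standing_block: Loose grey-brown wooden block 50 x 120 x 26 mm (its x, y, z), about 0.1 kg, at first standing on its 50 x 26 mm end, 120 mm tall, near the middle of the board: its y points up, its x roughly along the board's x, its two broad faces look to the bays. It tips easily over its 50 mm bottom edges. Origin: centre of one broad face; z runs through the thickness to the other.
- block_centre (a point): Centre of the standing block. 60 mm above the board's top while it stands, 13 mm when it lies flat, and then 135 mm from the board's centre along the board's y when it sits against a stop.
- block_foot (a point): Centre of the end face on which the block stands at the start; this is the face to push on when it lies.
- block_head (a point): Centre of the block's upper end face at the start, 120 mm from block_foot.
- lying_block: Loose block like the standing one (50 x 120 x 26 mm), already lying flat with its long side along the board's y in the bay without paper, against that stop. Origin: centre of its underside. It must stay there.
- turned_foot_a: Loose turned wooden furniture foot, 50 mm across, 86 mm tall, standing on the bench in front of the board. Origin: centre of its underside. Bystander.
- turned_foot_b: Loose turned wooden furniture foot, 50 mm across, 84 mm tall, standing on the bench in front of the board. Origin: centre of its underside. Bystander.
- sanding_block: Loose cork sanding block 63 x 111 x 36 mm, lying on the bench behind the board. Origin: centre of its underside. Bystander.
Mind the look-alikes: they are no part of the job. What is shaped like the standing_block but blue or yellow is not meant.

How it is judged (in metres and radians):
On the way, in this order (a step that is already met when the one before it is completed fails the run):
1. the block has toppled and lies still and flat on the papered side, between the strips, still short of the stop (angle between standing_block's own y axis and vertical between 1.48 and 1.66 rad and z of block_centre in the frame of board below 0.036 m and x of block_centre in the frame of board between -0.036 and 0.036 m and linear speed of standing_block below 0.02 m/s and horizontal distance between block_centre and paper below 0.085 m and not ((y of block_centre in the frame of board above 0.131 m or y of block_centre in the frame of board below -0.131 m) and horizontal distance between block_centre and paper below 0.04 m and angle between the y axis of standing_block and the y axis of board, either way round below 0.07 rad)), for 0.2 s.
2. the block sits squarely against the end stop of the papered bay (angle between standing_block's own y axis and vertical between 1.48 and 1.66 rad and z of block_centre in the frame of board below 0.036 m and x of block_centre in the frame of board between -0.036 and 0.036 m and (y of block_centre in the frame of board above 0.131 m or y of block_centre in the frame of board below -0.131 m) and horizontal distance between block_centre and paper below 0.04 m and angle between the y axis of standing_block and the y axis of board, either way round below 0.07 rad), for 0.2 s.
At the end, for the whole second after the job is handed in: The block lies flat (within 5 degrees) on the board between the strips, in the papered bay, its far end within about 4 mm of that end stop and its length within 4 degrees of the board's, at rest; the other block and the bystanders are within 8 mm of where they were (all of step 2 and linear speed of standing_block below 0.02 m/s and distance of each of lying_block, turned_foot_a, turned_foot_b, sanding_block from where it was at the start of the episode below 0.008 m); the robot touches nothing.
It fails at once if the block is lifted: its foot end comes more than 13 mm higher than tipping over its edge brings it (z of block_foot in the frame of board above 0.044 m).
It fails at once if the block is lifted: its upper end comes more than 12 mm above its standing height (z of block_head in the frame of board above 0.15 m).
It fails at once if the lying block is pushed aside by more than 8 mm (distance of lying_block from where it was at the start of the episode above 0.008 m).
It fails at once if a turned foot or the sanding block is pushed aside by more than 8 mm (distance of any of turned_foot_a, turned_foot_b, sanding_block from where it was at the start of the episode above 0.008 m).
It also fails if it takes over 40 s, if anything falls off the work surface, if the arm or the gripper's body presses on something with over 40 N, if the wrist force passes 120 N, or if a joint passes its speed limit or range.

ROBOT

A 6-joint arm with a two-finger parallel gripper is mounted at the origin on the work surface; the furniture and walls round the work are solid. World frame = base frame: x ahead of the robot, y to its left, z up, the work surface at z = 0. Lengths are in m, angles in degrees, forces in N, time in s.
With the tool pointing down it reaches from about 0.325 to 0.775 m from the base axis. Payload 5.5 kg.
Tool frame: the origin (TCP) lies midway between the tips of the shut fingers; the grasp point (between the pads) lies 19 mm behind it; z points along the fingers, y is the direction in which the jaws open and shut (so a half turn about z gives the same grasp; the last joint's range is limited). The gripper opens to 88 mm and grips with 3 to 60 N. Pads are 20 mm wide; open, the fingers measure 115 mm over their backs; the gripper's body (75 mm by 178 mm) begins 61 mm behind the grasp point.
Start: joints at [66.137, 5.22, 70.514, -0, 104.267, -3.249], TCP at [0.211, 0.562, 0.223] pointing down, gripper open.
Joint ranges: [-164.24, 164.24], [-49.07, 125.15], [9.68, 141.18], [-86.29, 266.29], [3.28, 154.24], [-151.56, 151.56]. Speed limits (degrees/s): [147.25, 147.25, 172.46, 180, 180, 180].

INTERFACE

Orientations are given as a 3x3 rotation matrix whose columns are the frame's x, y, z axes.
In Python, from workcell import * gives the robot as it stands.
- The arm moves only by the tool send_rows, never from a script. Its arguments are lists of equal length, an entry for each row: "jaw": the gripper's target within -1 to 1 (fully open at 1, half-way at 0, shut at -1); "translation": the shift along the tool's x, y, z in mm, a list of three; "yaw": the turn about the tool's z in degrees. A call has 1 to 8 rows; each row shifts and turns the commanded pose from where the row before left it, along the tool's axes as they then stand; what a row does not reach is not made up. A row lasts 1/8 s, in which the tool goes at most 62.5 mm and 10.7 degrees, less where a joint would pass 70% of its speed; a pose out of reach is approached as far as the arm can. A call is refused whole if a number of a shift passes 62.5 or a number of a turn 10.7, either way. A call with a gripper value outside its range is refused whole. The fingers move at their own pace and stop on an object; the grip force is fixed at half the most. Time passes only in rows, so rows that do not move let the fingers close. It gives the time, the measured TCP pose, the force and the opening at its end, in the units of the state.
- sense(): the state, without advancing time (a new reading comes with each control period).
- get_image(name): name is "scene" or "top" or "wrist"; returns a dict with "pixels" (384x512x3 uint8, blue, green, red), "mtx" (3x3 intrinsics, pixels), "k1" (the pictures are not rectified: a ray, as slopes to the right and down, at radius r is drawn at 1 + k1 r^2 times it, then the intrinsics apply), "pose" (4x4, takes a point from camera to world coordinates). Camera axes: x right, y up, looking along -z (the intrinsics and any distortion apply to the point x, -y, -z); pixel columns grow to the right and rows downward; lengths in m; the calibration is good to about 2 mm. A picture is of the moment at which its call begins. There is no depth.
- finish_job(): hands the job in, once; it reports no verdict.
The state is a dict: "t": time; "qpos": joint angles; "joint_vel": joint speeds; "tau": joint torques, N m; "eef_pos": TCP position; "tool_rot": TCP orientation; "wrist_force": force on the tool from outside, world axes, zero at the start; "wrist_torque": the same for the moment, N m; "finger_gap": opening from 0.0 (shut) to 1.0 (fully open).
Only numpy, scipy, OpenCV 4.12 (cv2) and the standard library are available. Lean on these libraries where they do the work, as an engineer would, in place of code of your own. Each camera call takes 0.05 s, during which the arm holds its last target.

## Working session

There is one attempt and no reset: what is moved stays moved. The work goes in short steps, Python scripts to look and compute and a tool call to move; the robot and the scene stay as the last step left them, time stands still between calls to the robot, and variables do not carry over. Pictures are saved under pics/ and viewed, and the job is handed in when it is done.

Besides the shell and the picture viewer there is one more tool, called after ">>>" by a JSON object that holds its "api" and its "payload". send_rows: Moves the arm, as the interface text tells. Its arguments: {"type":"object","properties":{"jaw":{"type":"array","items":{"type":"number"}},"translation":{"type":"array","items":{"type":"array","items":{"type":"number"}}},"yaw":{"type":"array","items":{"type":"number"}}},"required":["jaw","translation","yaw"]}

```bash
mkdir -p pics; ls
python3 - <<'E'
from workcell import *
import cv2,pickle
s=sense();print(s['t'],s['eef_pos'],s['tool_rot'],s['finger_gap'])
d={}
for n in("scene","top","wrist"):
    g=get_image(n);d[n]=g;cv2.imwrite(f"pics/{n}0.png",g["pixels"]);print(n,g["mtx"],g["k1"],g["pose"])
pickle.dump(d,open("im0.pkl","wb"))
E
```

```text
pics
0.0 [0.21114424 0.56128148 0.22150295] [[-9.35956279e-01  3.52115337e-01 -7.96273381e-04]
 [ 3.52116223e-01  9.35954482e-01 -1.83673640e-03]
 [ 9.85325833e-05 -1.99948574e-03 -9.99997996e-01]] 0.9991698918860553
scene [[369.40456185   0.         256.81831223]
 [  0.         369.40456185 187.8955078 ]
 [  0.           0.           1.        ]] -0.10571395513917123 [[ 0.71224169  0.55743324 -0.42659109  0.09159702]
 [-0.70182809  0.57610523 -0.41897505 -0.52394804]
 [ 0.01221074  0.59780511  0.80154847  0.86925784]
 [ 0.          0.          0.          1.        ]]
top [[420.62292317   0.         263.67024571]
 [  0.         420.62292317 194.96337648]
 [  0.           0.           1.        ]] -0.10106599569792789 [[-0.01634785  0.98237366 -0.18621154  0.3279388 ]
 [-0.99969347 -0.01952229 -0.01522646 -0.12568166]
 [-0.01859335  0.18590554  0.98239168  1.15511075]
 [ 0.          0.          0.          1.        ]]
wrist [[343.03726218   0.         255.41316469]
 [  0.         343.03726218 191.01719792]
 [  0.           0.           1.        ]] -0.009403988880343623 [[ 0.35253062 -0.90463664 -0.23948844  0.14578098]
 [ 0.93579806  0.34023269  0.09232394  0.58559074]
 [-0.00203782 -0.25665984  0.96649965  0.38402497]
 [ 0.          0.          0.          1.        ]]
```

View pics/scene0.png

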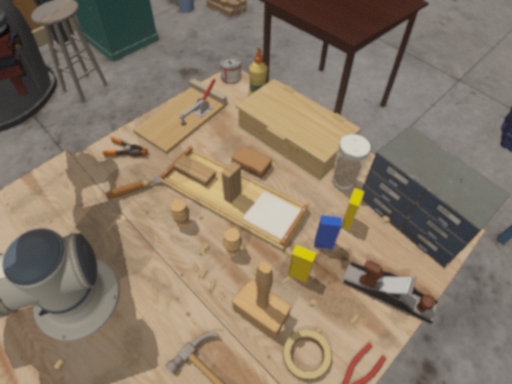

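View pics/top0.png

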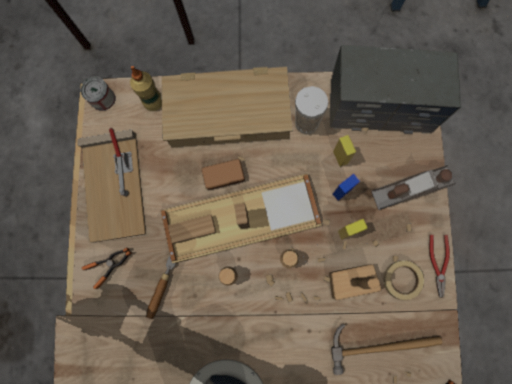

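The scene view shows the block standing at about (232,183) with the paper at (272,214). In the top view the block is at (241,213), the paper at (290,205), and the lying block at (192,228). I'll enlarge the board next.

Run:
```python
import pickle,cv2
d=pickle.load(open("im0.pkl","rb"))
a=d["top"]["pixels"][160:290,150:340];cv2.imwrite("pics/top0z.png",cv2.resize(a,None,fx=4,fy=4,interpolation=cv2.INTER_CUBIC))
a=d["scene"]["pixels"][135:260,150:320];cv2.imwrite("pics/scene0z.png",cv2.resize(a,None,fx=4,fy=4,interpolation=cv2.INTER_CUBIC))
```

```text
(no output)
```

View pics/top0z.png

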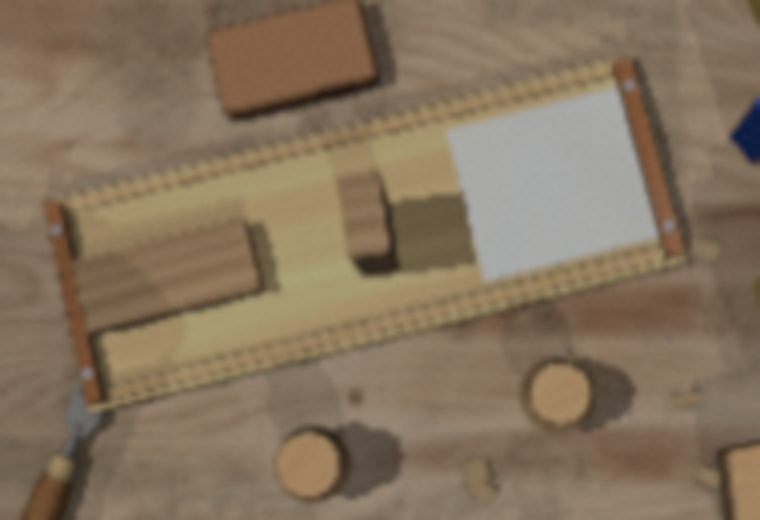

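View pics/scene0z.png

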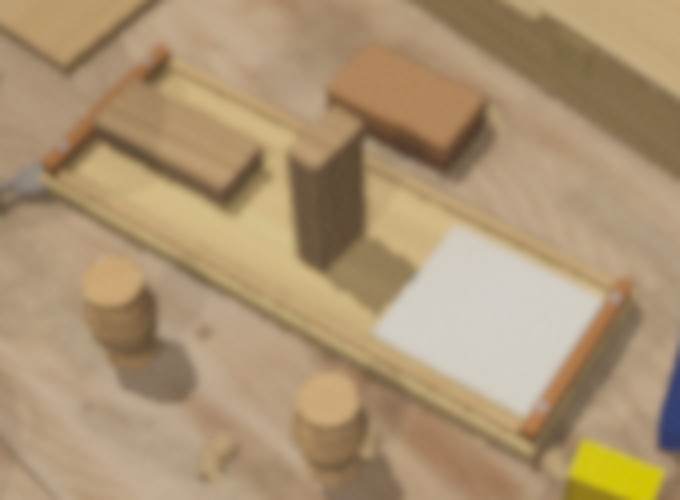

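View pics/wrist0.png

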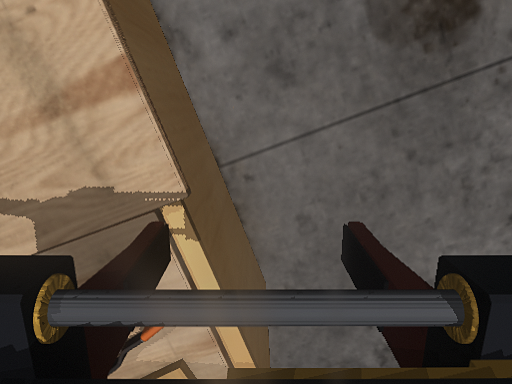

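The paper sits toward the right-hand stop in the top view. The top face of the block spans roughly (335–388, 172–265) in the zoomed picture, and its shadow falls to its right. Next I'll measure the paper corners and the top face of the block.

```bash
cat > h.py <<'E'
import numpy as np,cv2
def ray(g,p):
    f=g["mtx"];x=(p[0]-f[0,2])/f[0,0];y=(p[1]-f[1,2])/f[1,1]
    D=np.array([g["k1"],0,0,0,0.]);u=cv2.undistortPoints(np.array([[p]],float),f,D)[0,0]
    P=g["pose"];return P[:3,3],P[:3,:3]@np.array([u[0],-u[1],-1])
def onz(g,p,z):
    o,d=ray(g,p);return o+d*(z-o[2])/d[2]
def proj(g,X):
    P=g["pose"];c=P[:3,:3].T@(np.array(X)-P[:3,3]);D=np.array([g["k1"],0,0,0,0.])
    return cv2.projectPoints(np.array([[c[0],-c[1],-c[2]]]),np.zeros(3),np.zeros(3),g["mtx"],D)[0].ravel()
def paper(g,roi):
    im=g["pixels"];hsv=cv2.cvtColor(im,cv2.COLOR_BGR2HSV);x0,y0,x1,y1=roi
    m=np.zeros(im.shape[:2],np.uint8);m[y0:y1,x0:x1]=cv2.inRange(hsv,(0,0,130),(180,45,255))[y0:y1,x0:x1]
    c=max(cv2.findContours(m,0,2)[0],key=cv2.contourArea)
    e=cv2.convexHull(c);q=cv2.approxPolyDP(e,0.05*cv2.arcLength(e,True),True)[:,0]
    return c[:,0],q
E
python3 - <<'E'
from h import *;import pickle
d=pickle.load(open("im0.pkl","rb"))
for n,roi in(("top",(240,165,325,240)),("scene",(235,180,312,245))):
    g=d[n];c,q=paper(g,roi);print(n,q.tolist())
    W=np.array([onz(g,p,.018) for p in c])[:,:2]
    r=cv2.minAreaRect((W*1000).astype(np.float32));print(r)
    print([np.round(onz(g,p,.018)[:2],4).tolist() for p in q])
g=d["top"]
# stop inner face / strips (top z=.024), block top face z=.138, from zoom
Z=lambda x,y:(150+x/4-.375,160+y/4-.375)
for l,p,z in[("blkTL",(337,175),.138),("blkTR",(378,171),.138),("blkBR",(389,257),.138),("blkBL",(349,264),.138),
 ("stopR in top",(614,64),.034),("stopR in bot",(664,255),.034),("stopL in top",(63,207),.034),("stopL in bot",(97,397),.034),
 ("lyTR",(244,222),.044),("lyBR",(258,290),.044)]:
    print(l,np.round(onz(g,Z(*p),z),4))
g=d["scene"];Z=lambda x,y:(150+x/4-.375,135+y/4-.375)
for l,p,z in[("blk L",(290,150),.138),("blk T",(325,108),.138),("R",(364,125),.138),("B",(326,170),.138),("botL",(302,253),.018),("botmid",(325,270),.018),("botR",(362,238),.018)]:
    print(l,np.round(onz(g,Z(*p),z),4))
E
```

```text
top [[304, 182], [314, 218], [271, 229], [262, 192]]
((512.9906616210938, -172.71417236328125), (108.57874298095703, 123.08610534667969), 13.165352821350098)
[[0.5777, -0.2202], [0.4769, -0.244], [0.4492, -0.1264], [0.5519, -0.1036]]
scene [[263, 192], [299, 210], [280, 238], [244, 218]]
((511.77142333984375, -169.69259643554688), (107.94953918457031, 120.59407806396484), 13.404098510742188)
[[0.5471, -0.1017], [0.5749, -0.2142], [0.4734, -0.2378], [0.4482, -0.1273]]
blkTL [ 0.5012 -0.0364  0.138 ]
blkTR [ 0.5032 -0.0616  0.138 ]
blkBR [ 0.45   -0.0679  0.138 ]
blkBL [ 0.4461 -0.0435  0.138 ]
stopR in top [ 0.5921 -0.2171  0.034 ]
stopR in bot [ 0.4603 -0.2462  0.034 ]
stopL in top [0.5003 0.1599 0.034 ]
stopL in bot [0.3718 0.1339 0.034 ]
lyTR [0.4865 0.0344 0.044 ]
lyBR [0.4407 0.0248 0.044 ]
blk L [ 0.4524 -0.0445  0.138 ]
blk T [ 0.4921 -0.0338  0.138 ]
R [ 0.5005 -0.062   0.138 ]
B [ 0.458  -0.0725  0.138 ]
botL [ 0.4559 -0.0419  0.018 ]
botmid [ 0.4577 -0.0639  0.018 ]
botR [ 0.4951 -0.0618  0.018 ]
```

Measurements that agree with the given sizes:

| Quantity | Value |
|---|---|
| Paper size | 108×122 mm, matches |
| Paper centre | (0.5125, -0.171) |
| Board centre | (0.482, -0.041) |
| Direction to the stop, u | (0.230, -0.973) |
| Stop distance from board centre | 195 mm, matches |
| Block centre, in (u, v) | (+10, -9) mm |

I'll move behind the block at a safe height.

>>> {"api": "send_rows", "payload": {"jaw": [-0.6,-0.6,-0.6,-0.6,-0.6,-0.6,-0.6,-0.6], "translation": [[-43,-43,0],[-43,-43,0],[-43,-43,0],[-43,-43,0],[-43,-43,0],[-43,-43,0],[-43,-43,0],[-43,-43,0]], "yaw": [0,0,0,0,0,0,0,0]}}

```text
t: 1.15
eef_pos: [0.4124, 0.1166, 0.2226]
tool_rot: [[-0.936, 0.352, 0.0], [0.352, 0.936, 0.0], [-0.0, 0.0, -1.0]]
wrist_force: [1.7, 1.4, 0.8]
finger_gap: 0.203
```

>>> {"api": "send_rows", "payload": {"jaw": [-0.6,-0.6,-0.6,-0.6,-0.6,-0.6,-0.6,-0.6], "translation": [[-43,-43,0],[-43,-43,0],[0,0,0],[0,0,0],[0,0,0],[0,0,0],[0,0,0],[0,0,0]], "yaw": [0,0,10,10,10,10,10,6]}}

```text
t: 2.15
eef_pos: [0.4622, 0.0077, 0.2223]
tool_rot: [[-0.227, 0.974, -0.001], [0.974, 0.227, 0.0], [0.0, -0.001, -1.0]]
wrist_force: [-0.1, 0.8, 0.1]
finger_gap: 0.201
```

```bash
cat >> h.py <<'E'
C=np.array([.4818,-.0413]);U=np.array([.230,-.973]);V=np.array([.973,.230])
def uv(p): 
    d=np.array(p[:2])-C;return np.round([d@U*1000,d@V*1000],1)
E
python3 - <<'E'
from workcell import *
from h import *;import pickle
g=get_image("wrist");pickle.dump(g,open("w1.pkl","wb"));cv2.imwrite("pics/w1.png",g["pixels"])
g=get_image("scene");cv2.imwrite("pics/s1.png",g["pixels"])
print(uv(sense()["eef_pos"]))
E
```

```text
[-52.2  -7.8]
```

View pics/w1.png

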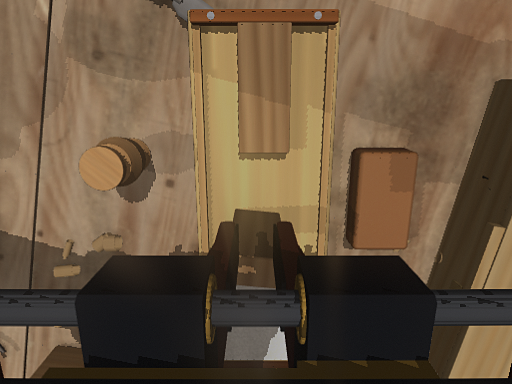

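View pics/s1.png

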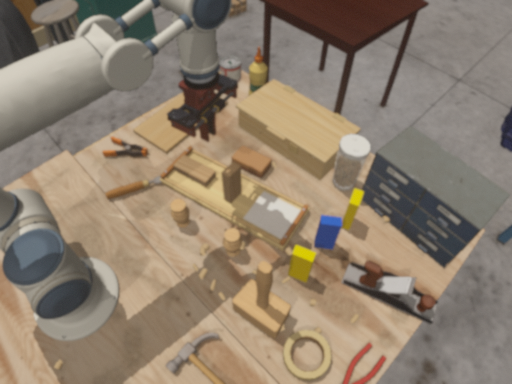

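The wrist view shows the block between the fingers, with its rear top edge running from (236,210) to (280,212). The lying block is at (265,90), clear of the gripper.

Run:
```python
from h import *;import pickle
g=pickle.load(open("w1.pkl","rb"))
a=g["pixels"][195:290,200:320];cv2.imwrite("pics/w1z.png",cv2.resize(a,None,fx=5,fy=5,interpolation=2))
for p,z in(((236,210),.138),((280,212),.138),((239,153),.044),((290,153),.044),((202,30),.024),((326,30),.024)):
    print(p,uv(onz(g,p,z)))
```

```text
(236, 210) [-41.2 -22.8]
(280, 212) [-39.5  10.4]
(239, 153) [-70.3 -24.4]
(290, 153) [-70.2  26.5]
(202, 30) [-187.3  -59.4]
(326, 30) [-187.    60.8]
```

View pics/w1z.png

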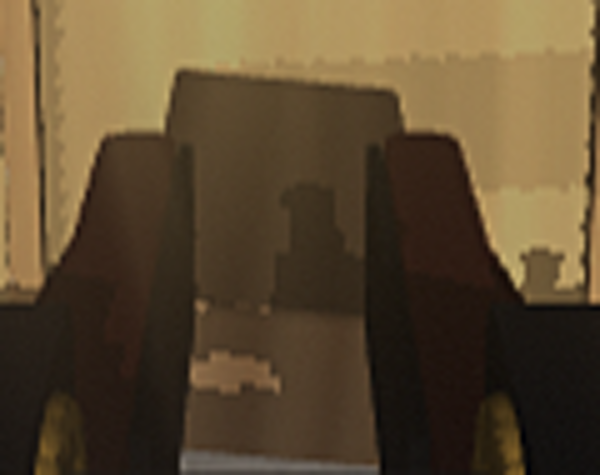

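The edge I saw is the foot edge at board height (z = 0.018), and the broad face runs down the image from there.

Run:
```python
from h import *;import pickle
g=pickle.load(open("w1.pkl","rb"))
print(uv(g["pose"][:3,3]))
for p,z in(((200+177/5,195+70/5),.018),((200+398/5,195+93/5),.018),((236,287),.138),((276,287.5),.138)):
    print(p,uv(onz(g,p,z)))
```

```text
[-121.4   -7.9]
(235.4, 209.0) [ -3.3 -30.7]
(279.6, 213.6) [ 2.3 19. ]
(236, 287) [ 23.9 -24. ]
(276, 287.5) [24.4  8.2]
```

The rear foot edge is at u ≈ -0.5 mm and v ≈ -6 mm, measures 49.7 mm wide (expected 50), and is yawed about 6°. I'll lower the tool and approach.

>>> {"api": "send_rows", "payload": {"jaw": [-0.6,-0.6,-0.6,-0.6,-0.6], "translation": [[0,0,50],[0,0,50],[-15,0,0],[-10,0,0],[-5,0,0]], "yaw": [0,0,0,0,0]}}

```text
t: 2.88
eef_pos: [0.4709, -0.0227, 0.1257]
tool_rot: [[-0.231, 0.973, 0.005], [0.973, 0.231, -0.001], [-0.002, 0.004, -1.0]]
wrist_force: [0.5, -0.5, -0.1]
finger_gap: 0.199
```

>>> {"api": "send_rows", "payload": {"jaw": [-0.6,-0.6,-0.6,-0.6,-0.6,-0.6,-0.6,-0.6], "translation": [[-4,0,0],[-4,0,0],[-4,0,0],[-4,0,0],[-4,0,0],[-4,0,0],[-4,0,0],[0,0,0]], "yaw": [0,0,0,0,0,0,0,0]}}

```text
t: 3.88
eef_pos: [0.4758, -0.049, 0.1226]
tool_rot: [[-0.231, 0.973, -0.0], [0.973, 0.231, -0.0], [-0.0, -0.0, -1.0]]
wrist_force: [0.6, 0.1, 0.6]
finger_gap: 0.198
```

Run:
```python
from workcell import *
from h import *
print(uv(sense()["eef_pos"]),sense()["wrist_force"])
g=get_image("scene");cv2.imwrite("pics/s2.png",cv2.resize(g["pixels"][100:260,150:350],None,fx=3.5,fy=3.5))
```

```text
[ 6.1 -7.6] [0.59262751 0.10684021 0.61311477]
```

View pics/s2.png

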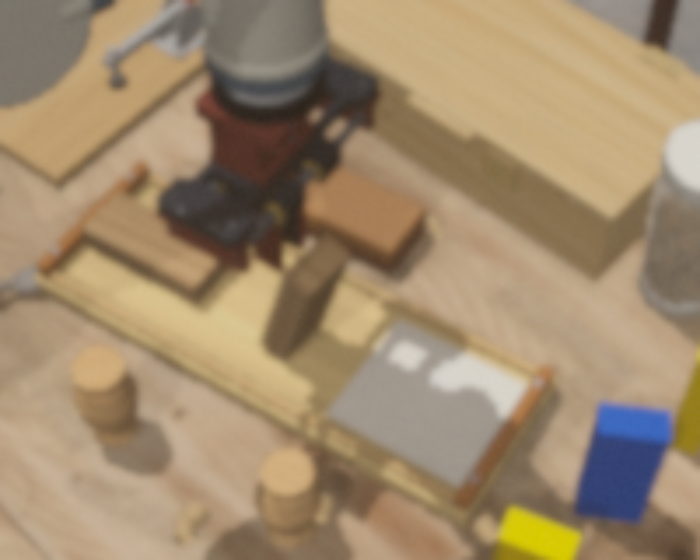

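The block is tilting, its top leaning toward the paper near (320,260). I'll push a little further.

>>> {"api": "send_rows", "payload": {"jaw": [-0.6,-0.6,-0.6,-0.6,-0.6,-0.6,-0.6], "translation": [[-4,0,0],[-4,0,0],[-4,0,0],[0,0,0],[0,0,0],[0,0,0],[0,0,0]], "yaw": [0,0,0,0,0,0,0]}}

```text
t: 4.8
eef_pos: [0.4785, -0.0603, 0.1227]
tool_rot: [[-0.232, 0.973, 0.0], [0.973, 0.232, -0.0], [-0.0, 0.0, -1.0]]
wrist_force: [1.0, -0.1, 1.0]
finger_gap: 0.197
```

Run:
```python
from workcell import *
from h import *;import pickle
print(uv(sense()["eef_pos"]),sense()["wrist_force"])
g=get_image("scene");cv2.imwrite("pics/s3.png",cv2.resize(g["pixels"][100:260,150:350],None,fx=3.5,fy=3.5))
pickle.dump(g,open("s3.pkl","wb"))
```

```text
[17.7 -7.5] [ 0.987651   -0.11255133  1.00392444]
```

View pics/s3.png

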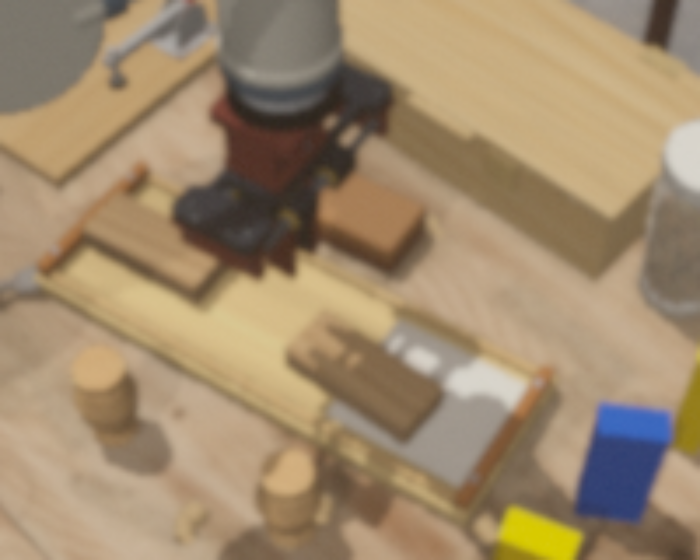

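The block lies flat with its foot end at about (305,335) and its head over the paper. I'll back off, then look with the wrist camera.

>>> {"api": "send_rows", "payload": {"jaw": [-0.6,-0.6,-0.6,-0.6], "translation": [[30,0,-30],[40,0,-30],[0,0,0],[0,0,0]], "yaw": [0,0,0,0]}}

```text
t: 5.35
eef_pos: [0.4623, 0.0075, 0.1821]
tool_rot: [[-0.232, 0.973, -0.0], [0.973, 0.232, -0.001], [-0.0, -0.0, -1.0]]
wrist_force: [-0.3, -0.5, -0.6]
finger_gap: 0.2
```

Run:
```python
from workcell import *
from h import *;import pickle
print(uv(sense()["eef_pos"]),sense()["eef_pos"])
g=get_image("wrist");cv2.imwrite("pics/w4.png",g["pixels"]);pickle.dump(g,open("w4.pkl","wb"))
t=get_image("top");pickle.dump(t,open("t4.pkl","wb"));cv2.imwrite("pics/t4.png",cv2.resize(t["pixels"][160:290,150:340],None,fx=4,fy=4,interpolation=2))
g=pickle.load(open("s3.pkl","rb"))
for p in((287,353),(325,317),(440,385)):
    print(uv(onz(g,(150+p[0]/3.5-.36,100+p[1]/3.5-.36),.044)))
```

```text
[-51.9  -7.8] [0.46228913 0.00745403 0.18205161]
[ 26.3 -37.2]
[32.   7.7]
[141.4   1.2]
```

View pics/w4.png

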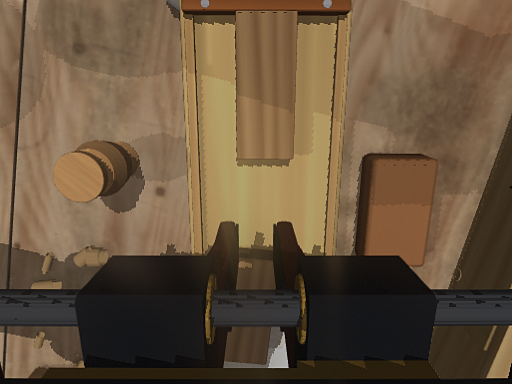

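View pics/t4.png

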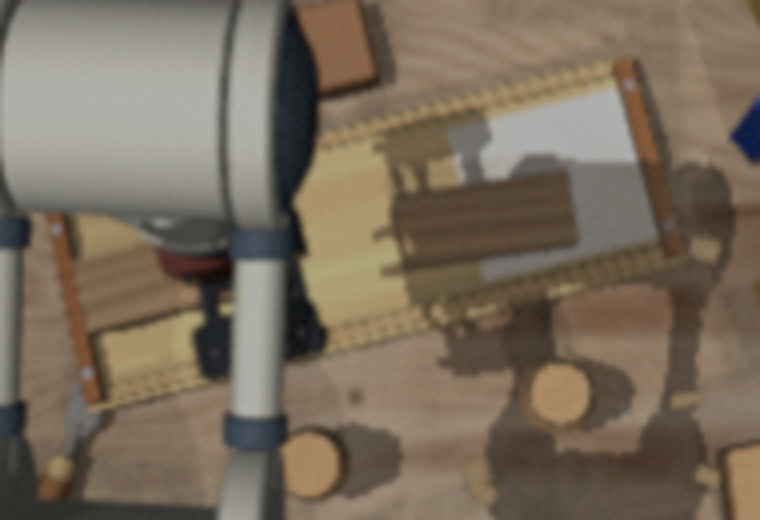

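The top view shows the lying block with corners at about (393,192), (569,172), (578,243) and (405,265) in the zoom. It has a small yaw and is well short of the stop.

Run:
```python
from h import *;import pickle
g=pickle.load(open("t4.pkl","rb"))
w=[onz(g,(150+p[0]/4-.375,160+p[1]/4-.375),.044) for p in((393,192),(569,172),(578,243),(405,265))]
for x in w:print(x,uv(x))
print("centre",uv(np.mean(w,0)))
print([np.linalg.norm(w[i]-w[i-1]) for i in range(4)])
```

```text
[ 0.50490695 -0.06562555  0.044     ] [29.  16.9]
[ 0.516172   -0.18363874  0.044     ] [146.4   0.7]
[ 0.46822509 -0.18826244  0.044     ] [139.9 -47. ]
[ 0.45570096 -0.07312055  0.044     ] [ 25.  -32.7]
centre [ 85.1 -15.5]
[np.float64(0.04977352754175621), np.float64(0.11854962779061404), np.float64(0.04816933612612153), np.float64(0.11582102348160672)]
```

The block centre is at (u, v) = (85, -15) mm with about 7° of yaw, 50 mm from the stop position. Two parallel fingers on the foot face should square it up. I'll lower the tool in the gap between the blocks.

>>> {"api": "send_rows", "payload": {"jaw": [-0.6,-0.6,-0.6,-0.6,-0.6,-0.6], "translation": [[-27,0,0],[0,0,50],[0,0,50],[0,0,40],[0,0,13],[0,0,0]], "yaw": [0,0,0,0,0,0]}}

```text
t: 6.2
eef_pos: [0.4681, -0.0189, 0.0291]
tool_rot: [[-0.231, 0.973, -0.002], [0.973, 0.231, 0.0], [0.001, -0.002, -1.0]]
wrist_force: [-0.7, -0.2, 0.1]
finger_gap: 0.201
```

>>> {"api": "send_rows", "payload": {"jaw": [-0.6,-0.6,-0.6,-0.6,-0.6,-0.6,-0.6,-0.6], "translation": [[-10,0,0],[-10,0,0],[-10,0,0],[-6,0,0],[-6,0,0],[-6,0,0],[-6,0,0],[-6,0,0]], "yaw": [0,0,0,0,0,0,0,0]}}

```text
t: 7.2
eef_pos: [0.4826, -0.0772, 0.0296]
tool_rot: [[-0.232, 0.973, -0.0], [0.973, 0.232, 0.0], [0.0, -0.0, -1.0]]
wrist_force: [0.4, 1.2, 0.9]
finger_gap: 0.198
```

Run:
```python
from workcell import *
from h import *;import pickle
print(uv(sense()["eef_pos"]),sense()["eef_pos"],sense()["wrist_force"])
g=get_image("scene");cv2.imwrite("pics/s5.png",cv2.resize(g["pixels"][100:260,150:350],None,fx=3.5,fy=3.5))
```

```text
[35.1 -7.5] [ 0.48255026 -0.077179    0.0296464 ] [0.40202414 1.22402565 0.88458573]
```

View pics/s5.png

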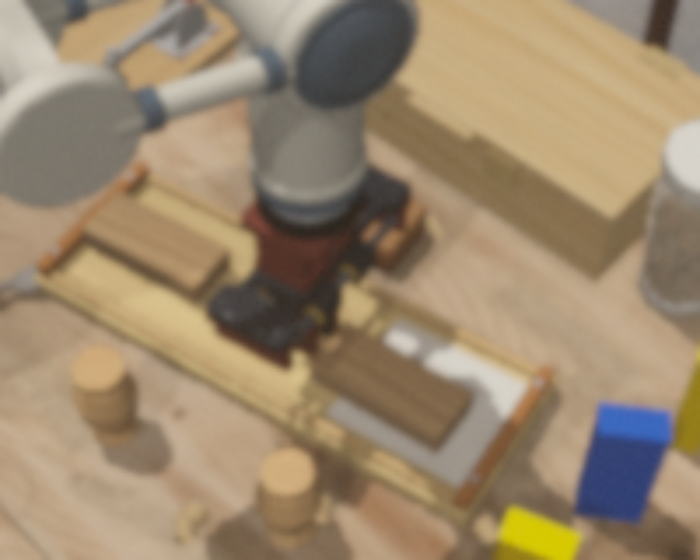

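The fingers are on the foot face near (320,355), and the block is sliding and straightening. I'll continue, slowing near the stop.

>>> {"api": "send_rows", "payload": {"jaw": [-0.6,-0.6,-0.6,-0.6,-0.6,-0.6,-0.6,-0.6], "translation": [[-5,0,0],[-5,0,0],[-5,0,0],[-4,0,0],[-3,0,0],[-2,0,0],[0,0,0],[0,0,0]], "yaw": [0,0,0,0,0,0,0,0]}}

```text
t: 8.25
eef_pos: [0.488, -0.1003, 0.0296]
tool_rot: [[-0.232, 0.973, 0.0], [0.973, 0.232, -0.0], [-0.0, 0.0, -1.0]]
wrist_force: [-0.0, 1.0, 0.4]
finger_gap: 0.202
```

>>> {"api": "send_rows", "payload": {"jaw": [-0.6,-0.6,-0.6], "translation": [[-1.5,0,0],[-1.5,0,0],[0,0,0]], "yaw": [0,0,0]}}

```text
t: 8.62
eef_pos: [0.4888, -0.1033, 0.0297]
tool_rot: [[-0.231, 0.973, 0.0], [0.973, 0.231, -0.0], [-0.0, 0.0, -1.0]]
wrist_force: [0.4, 0.5, -0.0]
finger_gap: 0.201
```

>>> {"api": "send_rows", "payload": {"jaw": [-0.6,-0.6], "translation": [[-1.5,0,0],[0,0,0]], "yaw": [0,0]}}

```text
t: 8.88
eef_pos: [0.4891, -0.1048, 0.0297]
tool_rot: [[-0.231, 0.973, 0.0], [0.973, 0.231, -0.0], [-0.0, 0.0, -1.0]]
wrist_force: [0.3, -0.3, 0.8]
finger_gap: 0.2
```

>>> {"api": "send_rows", "payload": {"jaw": [-0.6,-0.6], "translation": [[-1,0,0],[-1,0,0]], "yaw": [0,0]}}

```text
t: 9.12
eef_pos: [0.4895, -0.1066, 0.0297]
tool_rot: [[-0.232, 0.973, 0.0], [0.973, 0.232, 0.0], [0.0, 0.0, -1.0]]
wrist_force: [-0.4, 1.1, 0.5]
finger_gap: 0.199
```

>>> {"api": "send_rows", "payload": {"jaw": [-0.6,-0.6], "translation": [[-1,0,0],[0,0,0]], "yaw": [0,0]}}

```text
t: 9.38
eef_pos: [0.4897, -0.107, 0.0297]
tool_rot: [[-0.232, 0.973, -0.0], [0.973, 0.232, 0.001], [0.001, -0.0, -1.0]]
wrist_force: [-1.4, 4.0, 0.7]
finger_gap: 0.198
```

Run:
```python
from workcell import *
from h import *;import pickle
print(uv(sense()["eef_pos"]),sense()["wrist_force"])
g=get_image("scene");cv2.imwrite("pics/s6.png",cv2.resize(g["pixels"][150:260,200:340],None,fx=5,fy=5,interpolation=2))
```

```text
[65.7 -7.5] [-1.36193286  3.99429664  0.70422398]
```

View pics/s6.png

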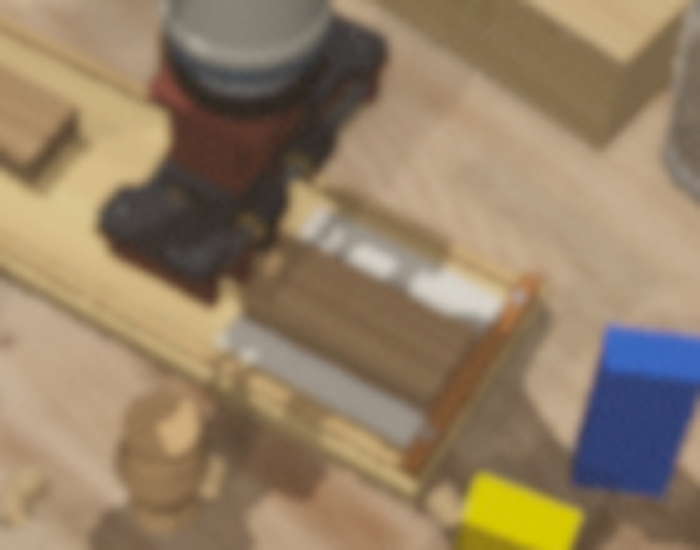

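The force has risen to 4 N exactly where the stop should be (TCP u ≈ 65.7, predicted 65), and the block's head is against the stop near (440,390). I'll press slightly more to seat it, then retreat.

>>> {"api": "send_rows", "payload": {"jaw": [-0.6,-0.6,-0.6], "translation": [[-1,0,0],[-0.5,0,0],[0,0,0]], "yaw": [0,0,0]}}

```text
t: 9.8
eef_pos: [0.4897, -0.1071, 0.0297]
tool_rot: [[-0.232, 0.973, -0.001], [0.973, 0.232, 0.004], [0.004, -0.0, -1.0]]
wrist_force: [-3.6, 10.2, 4.5]
finger_gap: 0.204
```

>>> {"api": "send_rows", "payload": {"jaw": [-0.6,-0.6,-0.6,-0.6,-0.6,-0.6,-0.6,-0.6], "translation": [[10,0,0],[30,0,0],[30,0,0],[0,0,-40],[0,0,-50],[0,0,-50],[60,0,0],[60,0,0]], "yaw": [0,0,0,0,0,0,0,0]}}

```text
t: 10.8
eef_pos: [0.4464, 0.0762, 0.1705]
tool_rot: [[-0.228, 0.974, 0.003], [0.974, 0.228, -0.001], [-0.002, 0.003, -1.0]]
wrist_force: [1.3, 1.0, -0.2]
finger_gap: 0.201
```

>>> {"api": "send_rows", "payload": {"jaw": [-0.6,-0.6,-0.6,-0.6,-0.6], "translation": [[60,0,0],[60,0,0],[60,0,0],[60,0,0],[0,0,0]], "yaw": [0,0,0,0,0]}}

```text
t: 11.42
eef_pos: [0.3892, 0.3122, 0.1691]
tool_rot: [[-0.237, 0.972, 0.0], [0.972, 0.237, -0.0], [-0.0, 0.0, -1.0]]
wrist_force: [-0.3, -1.1, -0.5]
finger_gap: 0.197
```

Run:
```python
from workcell import *
from h import *;import pickle
t=get_image("top");pickle.dump(t,open("t7.pkl","wb"));cv2.imwrite("pics/t7.png",cv2.resize(t["pixels"][160:290,150:340],None,fx=4,fy=4,interpolation=2))
g=get_image("scene");pickle.dump(g,open("s7.pkl","wb"));cv2.imwrite("pics/s7.png",cv2.resize(g["pixels"][135:260,150:320],None,fx=4,fy=4,interpolation=2))
```

```text
(no output)
```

View pics/t7.png

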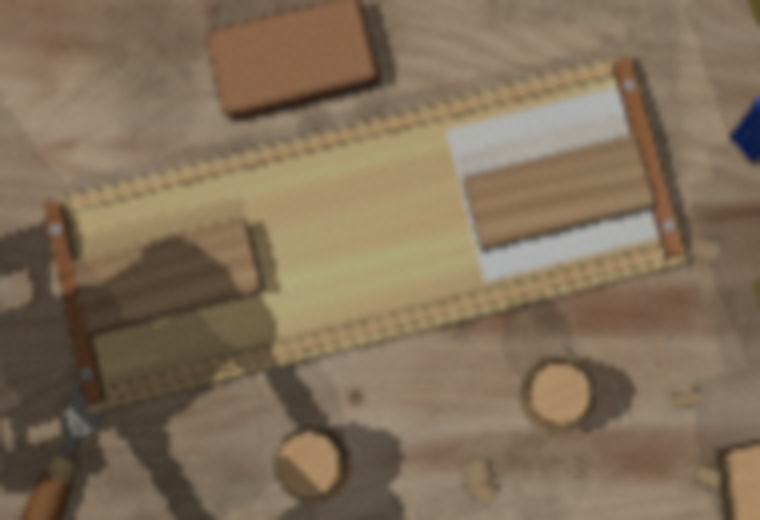

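View pics/s7.png

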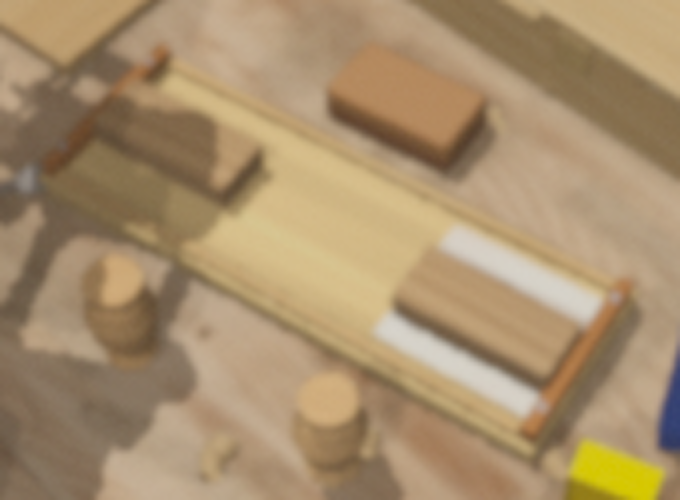

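The block lies against the stop, with top-view corners at (464,178), (638,138), (655,208) and (484,248). The other block, both turned feet and the sanding block appear at the same pixels as before.

Run:
```python
from h import *;import pickle
g=pickle.load(open("t7.pkl","rb"))
w=[onz(g,(150+p[0]/4-.375,160+p[1]/4-.375),.044) for p in((464,178),(638,138),(655,208),(484,248))]
for x in w:print(uv(x))
print("centre",uv(np.mean(w,0)))
a=(w[1]+w[2]-w[0]-w[3])[:2];print(np.degrees(np.arctan2(a@V,a@U)), [np.linalg.norm(w[i]-w[i-1]) for i in range(4)])
```

```text
[77.3 14.3]
[197.3  11.5]
[195.7 -37.1]
[ 78.6 -34.7]
centre [137.2 -11.5]
-1.2403845201594093 [np.float64(0.04901057890894281), np.float64(0.1199938885488486), np.float64(0.04868345929738568), np.float64(0.11714117269937362)]
```

The centre is at about 137 mm (nominal 135, calibration ±2 mm) with a yaw of about 1°, and contact with the stop was felt at 10 N. I'm handing the job in.

```bash
python3 -c "
from workcell import *
print(finish_job())"
```

```text
the job is handed in; nothing more can be done
None
```

The block was toppled onto the papered side, pushed along the board against the end stop with two fingers on its foot face, and the job is handed in. It took about 11.5 s of the 40 s allowed, and no verdict was reported.

- **Topple:** a high push on the broad face laid the block flat between the strips. Its centre was then about 85 mm from the board centre, roughly 50 mm short of its final position, with about 7° of yaw.
- **Against the stop:** the finger force rose to about 10 N where the stop should be. The last top view put the block centre at 137 mm along the board (135 mm nominal, calibration good to about 2 mm). It was 11 mm off the middle line, with about 1° of yaw.
- **Surroundings:** the other block, both turned feet and the sanding block looked unmoved between the first and last pictures. I compared those by eye and did not measure them. The gripper was well clear of everything at hand-in.
- **Disagreement:** the top and scene views differed by about 3 mm on the paper's position, so I used the average of the two.

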